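# Turn the roll carousel to the label roll and swing the keeper over it

## Task

Bring the tall label roll round to the keeper post by pushing a bare spoke of the roll carousel with a fingertip, either way round, so that the roll stands squarely in line between the hub and the post. Then push the keeper arm with a fingertip until it is fully home over that roll. Do not pick up or lift anything, do not touch the rolls themselves, leave the things lying around where they are, and finish clear of everything.

Things in the scene. Friction and masses are not known exactly. Their poses are not given: they have to be found in the camera images.
- carousel_base: Fixed dark steel base of the roll carousel: a 124 mm round foot 10 mm high and a flat bracket 44 mm wide and 7 mm high that runs from the foot along the base's own +y to the keeper post. Origin on the table under the hub axis; z up.
- hub_axis (a point): Point on the vertical axis of the star wheel, 30 mm above the table, fixed on the base. The grey hub is 60 mm in diameter, its top with the screw at z = 53 mm.
- wheel (a joint): Angle of the star wheel (rad), counterclockwise from above positive; 0 or any whole turn = tall label roll in line with the keeper post. Turns freely both ways, takes about 1 N at a spoke's end, stays where it is left. Three short arms carry rolls, centred 70 mm from the axis; midway between them stand three longer bare aluminium spokes for pushing.
- spoke_tip_1 (a point): Centre of the 18 mm round black end cap (z = 20 to 44 mm) of bare spoke 1, 146 mm from the axis, z = 31 mm; 60 degrees counterclockwise of the tall label roll. The spoke is 12 mm wide, z = 22 to 40 mm, reaches 155 mm from the axis; a finger has room beside it from about 100 mm from the axis outward, and free air down to the table.
- spoke_tip_2 (a point): The same for bare spoke 2, opposite to the tall label roll.
- spoke_tip_3 (a point): The same for bare spoke 3, 60 degrees clockwise of the tall label roll.
- roll_center (a point): Centre, half-way up, of the tall label roll: a plain white roll without flanges, 90 mm in diameter and 40 mm high, the tallest on the wheel, standing from z = 30 to 70 mm.
- roll_place (a point): The place, fixed on the base, where the tall label roll's axis must come: on the line from the hub axis to the keeper post, 70 mm from the hub axis, z = 30 mm.
- roll: The tall label roll itself, loose on its spindle. Origin at the centre of its underside, z = 30 mm when seated. It must not be touched or lifted.
- flanged_spool: Ribbon spool with two wide thin flanges, 93 mm in diameter, 22 mm high, 120 degrees counterclockwise of the tall label roll on the wheel. Origin at the centre of its underside, z = 30 mm when seated. It must not be touched or lifted.
- small_roll: Small plain ribbon roll, 60 mm in diameter, 16 mm high, 120 degrees clockwise of the tall label roll on the wheel. Origin at the centre of its underside, z = 30 mm when seated. It must not be touched or lifted.
- keeper_pivot (a point): Point on the vertical axis of the keeper arm, fixed on top of the 22 mm keeper post, 200 mm from the hub axis along the base's +y; z = 95 mm (the post's top with the screw is at 118 mm).
- keeper (a joint): Angle of the keeper arm (rad): 0 = fully home at its stop, pointing at the hub; grows to 1.9 as it swings open, clockwise from above (at 1.57 along the base's own -x), so it closes counterclockwise. Takes about 1 N, stays where it is left. A flat aluminium bar on edge, 9 mm wide, z = 89 to 109 mm; it passes over all the rolls.
- keeper_pad (a point): Centre of the 22 mm round boss at the keeper arm's free end, 130 mm from the pivot, z = 87 mm. The boss goes up to z = 112 mm; the rubber pad under it goes down to z = 78 mm.
- measure: Bystander, leave alone. Yellow tape measure standing on the table, about 32 x 69 x 58 mm high. Origin at the centre of its underside.
- biscuits: Bystander, leave alone. Flat brown pack of biscuits, 80 x 56 x 11 mm. Origin at the centre of its underside.
- tin: Bystander, leave alone. Small round tin, 66 mm in diameter, 57 mm high. Origin at the centre of its underside.

How it is judged (in metres and radians):
On the way, in this order (a step that is already met when the one before it is completed fails the run):
1. the tall label roll stands still in line with the keeper post (within 10 mm of its place), the keeper still open (horizontal distance between roll_center and roll_place below 0.01 m and velocity of joint wheel between -0.05 and 0.05 rad/s and value of joint keeper above 0.6 rad), for 0.2 s.
2. the keeper is fully home over the roll (horizontal distance between roll_center and roll_place below 0.01 m and value of joint keeper below 0.08 rad), for 0.2 s.
At the end, for the whole second after the job is handed in: The tall label roll's axis is within 10 mm of its place in line between hub and keeper post, seated and at rest, and the keeper arm is home over it (within 0.08 rad of its stop) (all of step 2 and velocity of joint wheel between -0.05 and 0.05 rad/s and height (world z) of roll below 0.033 m); the robot touches nothing.
It fails at once if the tape measure, the biscuit pack or the tin is moved more than 20 mm or lifted (distance of any of measure, biscuits, tin from where it was at the start of the episode above 0.02 m).
It fails at once if the robot touches a roll on the carousel (more than 1 N) (contact force between any of the fingers, the arm and roll above 1 N or contact force between any of the fingers, the arm and flanged_spool above 1 N or contact force between any of the fingers, the arm and small_roll above 1 N).
It fails at once if a roll is lifted on its spindle by more than 5 mm (height (world z) of any of roll, flanged_spool, small_roll above 0.035 m).
It also fails if it takes over 64 s, if anything falls off the work surface, if the arm or the gripper's body presses on something with over 40 N, if the wrist force passes 120 N, or if a joint passes its speed limit or range.

## Robot

A 7-joint arm with a two-finger parallel gripper is mounted at the origin on a cart in front of the work surface, level with it; the furniture and walls round the work are solid. World frame = base frame: x ahead of the robot, y to its left, z up, the work surface at z = 0. Lengths are in mm, angles in degrees, forces in N, time in s.
With the tool pointing down it reaches from about 425 to 1025 mm from the base axis. Payload 3.6 kg.
Tool frame: the origin (TCP) lies midway between the tips of the shut fingers; the grasp point (between the pads) lies 19 mm behind it; z points along the fingers, y is the line along which they close (so a half turn about z gives the same grasp; the last joint's range is limited). The gripper opens to 85 mm and grips with 20 to 120 N. Pads are 22 mm wide; open, the fingers measure 114 mm over their backs; the gripper's body (76 mm by 85 mm) begins 54 mm behind the grasp point. The pads swing forward as they close: fully open they stand 13 mm farther back than shut.
Start: joints at [-82.363, 33.873, 2.773, 92.16, -1.908, 54.013, -1.931], TCP at [163.019, 706.438, 231.302] pointing down, gripper open.
Joint ranges: [-153.93, 153.93], [-27.13, 128.08], [-72.61, 78.16], [10.71, 143.7], [-87.88, 267.88], [4.46, 118.87], [-176.78, 176.78]. Speed limits (degrees/s): [147.25, 147.25, 180, 180, 180, 180, 180].

## Interface

Orientations are given as [roll, pitch, yaw] about the fixed x, y, z axes, in that order (R = Rz(yaw) Ry(pitch) Rx(roll)).
In Python, from bench import reach, line_to, movej, move_gripper, pause, solve_ik, read_state, read_camera, camera_params, PlanningError, close_job gives the robot as it stands. The module is installed in compiled form; this text tells all that it offers. Calls block until the motion is done:
- reach(position, orientation): joint-space move of the TCP to a pose.
- line_to(position, orientation=None, vel=150, force_limit=None): straight line of the TCP; orientation=None keeps the orientation; vel is the mean speed in mm/s. With force_limit (N) it stops when the force on the tool has changed by that much, and returns True; else False.
- movej(angles): joint-space move.
- move_gripper(opening): finger opening in mm; the grip force is fixed at half the most; returns when the fingers have stopped.
- pause(seconds).
- solve_ik(position, orientation): joint angles nearest the present ones, or None.
- read_state(): the state.
- read_camera(name): name is "side" or "top"; returns (picture, depth): 384x512x3 uint8, red, green, blue; 384x512 float32, mm along the optical axis (not along the pixel's ray), 0 where there is no reading.
- camera_params(name): a dict with "camera_matrix" (3x3 intrinsics, pixels), "dist" ([k1, k2, p1, p2, k3] as OpenCV has them; the pictures are not rectified), "eye" and "orientation" of the camera in the world. Camera axes: x right, y up, looking along -z (the intrinsics and any distortion apply to the point x, -y, -z); pixel columns grow to the right and rows downward; lengths in mm; the calibration is good to about 2 mm. A picture is of the moment at which its call begins. camera_params takes no time and is no camera call.
A pose or a line that the arm cannot do raises PlanningError and nothing moves.
- close_job(): hands the job in; it is judged then, once.
The state is a dict: "t": time; "q": joint angles; "dq": joint speeds; "joint_efforts": joint torques, N m; "position": TCP position; "eef_rot": TCP orientation; "ft_force": force on the tool from outside, world axes, zero at the start; "moment": the same for the moment, N m; "opening": finger opening in mm; "grasp_force": force on a finger pad.
Only numpy, scipy, OpenCV 4.12 (cv2) and the standard library are available. Lean on these libraries where they do the work, as an engineer would, in place of code of your own. Each camera call takes 0.05 s, during which the arm holds its last target. There are 200 camera calls.

## Working session

There is one attempt and no reset: what is moved stays moved. The work goes in short steps, each a Python script; the robot and the scene stay as the last script left them, time stands still between calls to the robot, and variables do not carry over. Pictures are saved under pics/ and viewed, at most 10 in all, crops included, and the job is handed in when it is done.

```bash
mkdir -p pics
cat > h.py <<'E'
import numpy as np, cv2
from bench import *
from scipy.spatial.transform import Rotation as R
def cam(name):
    p=camera_params(name); return p
def rot(p):
    o=np.array(p["orientation"],float)
    return o if o.shape==(3,3) else R.from_euler('xyz',o,degrees=True).as_matrix()
def ray(name,u,v):
    p=cam(name);n=cv2.undistortPoints(np.array([[[u,v]]],float),np.array(p["camera_matrix"]),np.array(p["dist"]))[0,0]
    return np.array(p["eye"],float),rot(p)@np.array([n[0],-n[1],-1.])
def at_z(name,u,v,z):
    e,d=ray(name,u,v);return e+d*(z-e[2])/d[2]
def at_d(name,u,v,D):
    e,d=ray(name,u,v);return e+d*D
def proj(name,P):
    p=cam(name);q=(np.atleast_2d(P)-np.array(p["eye"]))@rot(p);q=q*[1,-1,-1]
    return cv2.projectPoints(q,np.zeros(3),np.zeros(3),np.array(p["camera_matrix"]),np.array(p["dist"]))[0][:,0]
def snap(name,f):
    a,d=read_camera(name);np.save(f'pics/{f}.npy',d);cv2.imwrite(f'pics/{f}_raw.png',a[:,:,::-1]);cv2.imwrite(f'pics/{f}.png',cv2.resize(a[:,:,::-1],(800,600),interpolation=cv2.INTER_CUBIC));return a,d
E
python3 - <<'E'
from h import *
for n in("top","side"):
    print(camera_params(n)); snap(n,n+"0")
s=read_state();print(s["t"],s["position"],s["eef_rot"],s["opening"])
E
```

```text
{'camera_matrix': array([[405.44970216,   0.        , 256.47591816],
       [  0.        , 405.44970216, 189.30570482],
       [  0.        ,   0.        ,   1.        ]]), 'dist': array([-0.01418999,  0.        ,  0.        ,  0.        ,  0.        ]), 'eye': array([ 399.78572598,  135.07792587, 1450.11604136]), 'orientation': array([  5.94892248,  -1.66688395, -88.42367424])}
{'camera_matrix': array([[385.73461121,   0.        , 257.77178703],
       [  0.        , 385.73461121, 197.15767276],
       [  0.        ,   0.        ,   1.        ]]), 'dist': array([-0.12486639,  0.        ,  0.        ,  0.        ,  0.        ]), 'eye': array([  45.5036118 , -625.9189947 ,  827.95192245]), 'orientation': array([ 49.76370769,  -1.16760535, -32.80357474])}
0.1 [162.86856187 705.69519429 230.2433093 ] [-1.79882093e+02  6.81101087e-03  1.67009701e+02] 85.35889725074784
```

View pics/top0.png

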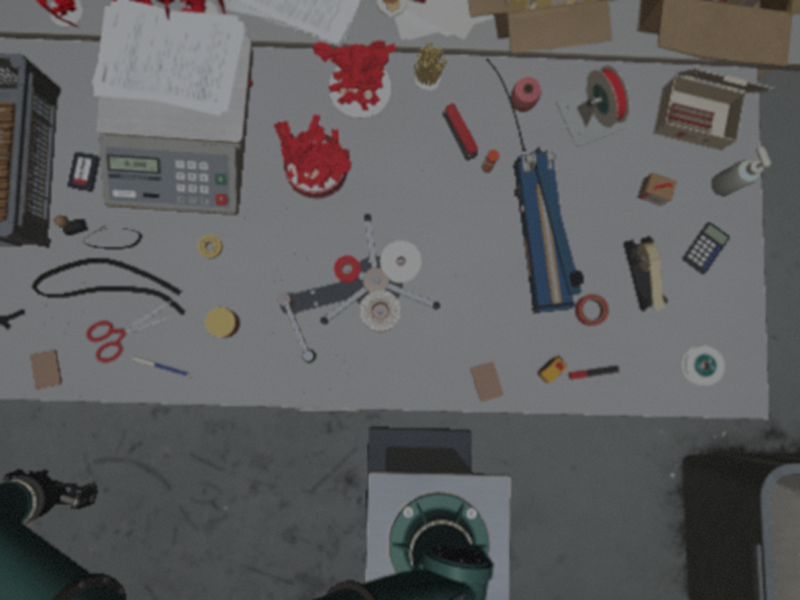

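View pics/side0.png

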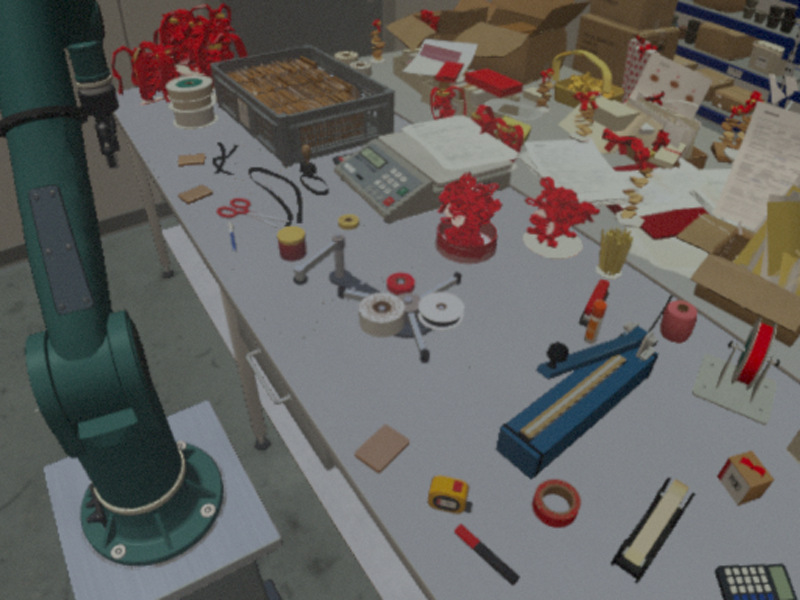

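Run:
```python
from h import *
im=cv2.imread('pics/top0_raw.png')
c=im[125:245,165:295];cv2.imwrite('pics/c0.png',cv2.resize(c,None,fx=5,fy=5,interpolation=cv2.INTER_CUBIC))
k=1/1.5625
for n,u,v,z in [("hub",376,279,53),("post",285,300,118),("pad",308,356,112),("tipA",368,217,44),("tipB",324,320,44),("tipC",436,305,44),("white",380,311,70),("flang",400,261,52),("red",347,269,46),("tin",221,322,57),("meas",552,369,58),("bisc",486,381,11)]:
    print(n,at_z("top",u*k,v*k,z).round())
```

```text
hub [582. 154.  53.]
post [523. 343. 118.]
pad [408. 291. 112.]
tipA [724. 177.  44.]
tipB [488. 267.  44.]
tipC [529.  19.  44.]
white [510. 143.  70.]
flang [625. 102.  52.]
red [604. 220.  46.]
tin [476. 490.  57.]
meas [ 394. -239.   58.]
bisc [ 363. -101.   11.]
```

View pics/c0.png

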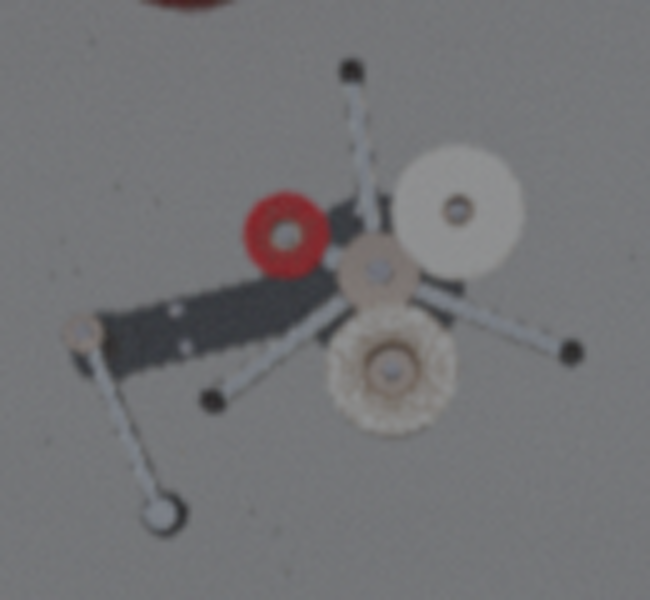

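```bash
cat >> h.py <<'E'
H=at_z("top",165+380/5,125+270/5,53)[:2];P=at_z("top",165+83/5,125+332/5,118)[:2]
E
python3 - <<'E'
from h import *
f=lambda u,v,z:at_z("top",165+u/5,125+v/5,z)[:2]
pol=lambda a,b:(np.hypot(*(b-a)).round(1),np.degrees(np.arctan2(*(b-a)[::-1])).round(1))
print(H,P,pol(H,P))
for n,u,v,z in [("t2",351,70,44),("t3",212,400,44),("t1",571,352,44),("tall",391,370,70),("fl",458,210,52),("red",287,235,46)]: print(n,pol(H,f(u,v,z)))
print("pad",pol(P,f(163,512,112)))
d=np.load('pics/top0.npy')
for n,u,v in [("tall",415,345),("fl",480,235),("red",270,220),("hub",365,285)]:
    x,y=165+u/5,125+v/5;print(n,at_d("top",x,y,d[int(y),int(x)]).round())
for th in (24,0,-40,-73):
    t=np.radians(th)
    for y in (th+180,th+90,th-90): print(th,y,solve_ik([*(H+118*np.array([np.cos(t),np.sin(t)])),30],[180,0,y]))
E
```

```text
[580.80822721 153.15287988] [525.23193275 346.04779799] (np.float64(200.7), np.float64(106.1))
t2 (np.float64(145.0), np.float64(10.0))
t3 (np.float64(146.8), np.float64(129.4))
t1 (np.float64(144.6), np.float64(-111.2))
tall (np.float64(71.4), np.float64(-172.0))
fl (np.float64(68.9), np.float64(-50.3))
red (np.float64(69.8), np.float64(70.3))
pad (np.float64(129.3), np.float64(-154.0))
tall [528. 127.  71.]
fl [607.  85.  59.]
red [615. 231.  42.]
hub [571. 163.  43.]
24 204 [-16.07714223  46.76803987  -5.96414187  98.7659701    7.61141816
  34.85865084  87.57219341]
24 114 [-27.92261829  47.51206876  12.61391986  99.36758423 -16.33962173
  34.91885685  18.18941703]
24 -66 [ -2.14753972  49.64752079 -28.22543118  98.05909829  33.38282362
  40.92192841 156.21869037]
0 180 [-15.59965679  46.58603731  -0.60495688  99.22701115   0.78200466
  34.19102663  73.33770726]
0 90 [-27.33531464  48.15901778  17.91677517  99.81753657 -23.13456431
  35.68551075   3.97342405]
0 -90 [ -1.67267696  48.40170539 -22.53414782  98.51851005  27.34180647
  38.60681275 140.92497171]
-40 140 [-14.86241404  44.86462695   6.70455965 105.05764208  -9.30928201
  30.60611351  47.93106084]
-40 50 [-27.0583383   47.76240918  25.66216556 105.63875408 -34.44762003
  34.52897585 -19.68887984]
-40 -130 [ -1.3962536   45.1600216  -13.55903314 104.39786855  18.0018779
  32.54178212 113.63298487]
-73 107 [-15.86602087  42.61933037  11.44165401 113.17988037 -17.92557794
  25.8755088   25.83280364]
-73 17 [-28.24711993  46.34987955  30.19867027 113.73456131 -43.7524504
  31.75533298 -40.21345229]
-73 -163 [ -3.61563214  41.9612352   -6.22912779 112.61040859   9.55707915
  25.9103726   90.13266422]
```

```bash
cat >> h.py <<'E'
def arc(C,r,th,z,off=180):
    t=np.radians(th);return [*(C+r*np.array([np.cos(t),np.sin(t)])),z],[180,0,(th+off+180)%360-180]
E
python3 - <<'E'
from h import *
move_gripper(0)
p=arc(H,120,31,180);reach(*p)
line_to(*arc(H,120,31,28),vel=200)
print(read_state()["t"],read_state()["position"])
for th in np.linspace(31,-57,10)[1:]: line_to(*arc(H,120,th,28),vel=100)
s=read_state();print(s["t"],s["position"],s["ft_force"])
a,d=snap("top","t1")
c=a[125:245,165:295,::-1];cv2.imwrite('pics/c1.png',cv2.resize(c,None,fx=5,fy=5,interpolation=cv2.INTER_CUBIC))
E
```

```text
4.3167 [684.78481204 215.50646716  29.20327592]
7.5417 [646.43592985  52.99185527  27.9537036 ] [0.85321936 0.63293501 0.3764768 ]
```

View pics/c1.png

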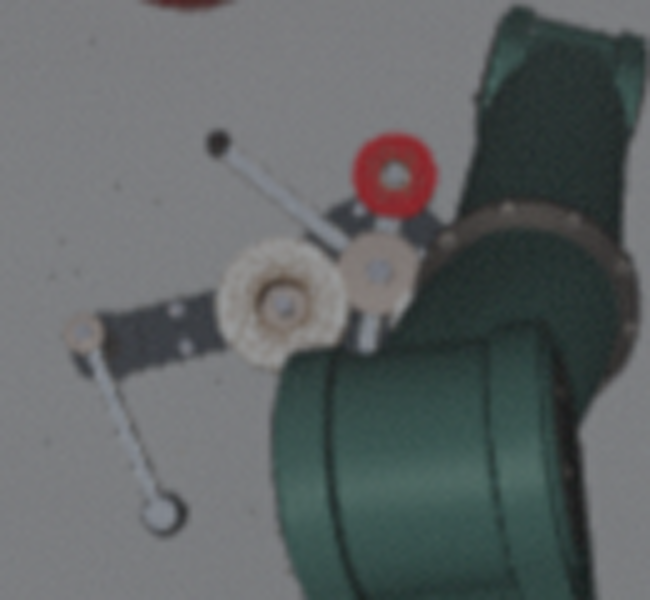

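Run:
```python
from h import *
f=lambda u,v,z:at_z("top",165+u/5,125+v/5,z)[:2]
pol=lambda a,b:np.degrees(np.arctan2(*(b-a)[::-1]))
a=[pol(H,f(218,143,44))+60,pol(H,f(285,305,70)),pol(H,f(395,175,46))+120]
print(a); w=np.mean(a); rem=w-106.1;print(rem)
s=read_state();q=np.array(s["position"][:2])-H;th=np.degrees(np.arctan2(q[1],q[0]));print("finger",th)
if 0<rem<15:
    for k in (.5,1): line_to(*arc(H,120,-57-rem*k,28),vel=40)
    pause(.2)
    print(read_state()["position"],read_state()["ft_force"])
    # back off CCW, rise
    line_to(*arc(H,122,-57-rem+12,28),vel=100);
    line_to(*arc(H,122,-57-rem+12,200),vel=250)
    # approach beside keeper
    th=-154-30
    reach(*arc(P,95,th,200,off=0))
    a,d=snap("top","t2")
    c=a[125:245,165:295,::-1];cv2.imwrite('pics/c2.png',cv2.resize(c,None,fx=5,fy=5,interpolation=cv2.INTER_CUBIC))
    print(read_state()["t"],read_state()["position"],read_state()["q"])
```

```text
[np.float64(113.11818579215392), np.float64(113.91881992964208), np.float64(113.07751595282319)]
7.271507224873076
finger -56.50235842716651
[632.88466708  45.00731066  27.98122798] [ 0.0697377  -0.40099429 -0.4126305 ]
11.1583 [432.2127593  351.13736343 200.00043469] [-50.90534776  24.39550854   9.47280783 115.976181    -5.95724423
  40.05756186  48.08481954]
```

View pics/c2.png

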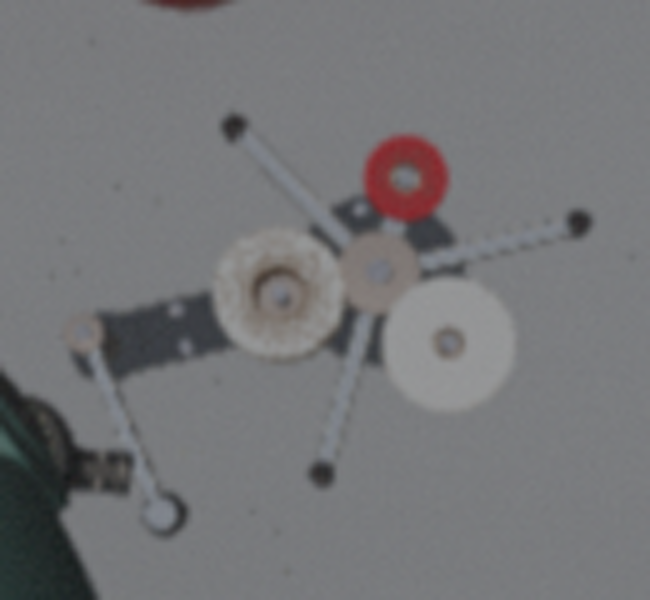

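Run:
```python
from h import *
f=lambda u,v,z:at_z("top",165+u/5,125+v/5,z)[:2]
pol=lambda a,b:np.degrees(np.arctan2(*(b-a)[::-1]))
print(pol(H,P),[pol(H,f(u,v,z))+o for u,v,z,o in [(234,126,44,60),(578,222,44,180),(322,473,44,-60),(281,295,70,0),(405,177,46,120),(450,342,52,-120)]])
print("bracket screws",pol(H,f(181.5,329,7)))
line_to(*arc(P,95,-184,93,off=0),vel=150)
for th in np.linspace(-184,-95,9)[1:]:
    if line_to(*arc(P,95,th,93,off=0),vel=60,force_limit=8): print("stop",th);break
s=read_state();print(s["t"],s["position"],s["ft_force"])
q=np.array(s["position"][:2])-P;print("finger th",np.degrees(np.arctan2(q[1],q[0])))
```

```text
106.07258758651888 [np.float64(106.63999628702808), np.float64(105.99825647523902), np.float64(105.8304102101504), np.float64(107.85775669874398), np.float64(107.12791628049096), np.float64(-254.1898092893005)]
bracket screws 106.19405643739262
15.6917 [516.39661826 251.56513758  92.92546907] [-0.31827644  0.66835683 -0.48956348]
finger th -95.3423383849382
```

Run:
```python
from h import *
for th in (-92,-89,-87,-85,-83,-81,-79,-77):
    if line_to(*arc(P,95,th,93,off=0),vel=25,force_limit=6): print("stop",th);break
s=read_state();print(s["t"],s["position"],s["ft_force"])
q=np.array(s["position"][:2])-P;th=np.degrees(np.arctan2(q[1],q[0]));print("finger th",th)
pause(.3)
line_to(*arc(P,95,th-25,93,off=0),vel=100)
line_to(*arc(P,95,th-25,220,off=0),vel=250)
reach([330,420,260],[180,0,th-25])
a,d=snap("top","t3")
c=a[125:245,165:295,::-1];cv2.imwrite('pics/c3.png',cv2.resize(c,None,fx=5,fy=5,interpolation=cv2.INTER_CUBIC))
print(read_state()["t"])
```

```text
stop -83
17.1667 [532.46814892 250.25908836  92.1202551 ] [-0.52622089 -0.33393747 -0.8539131 ]
finger th -85.67988079790834
19.7333
```

View pics/c3.png

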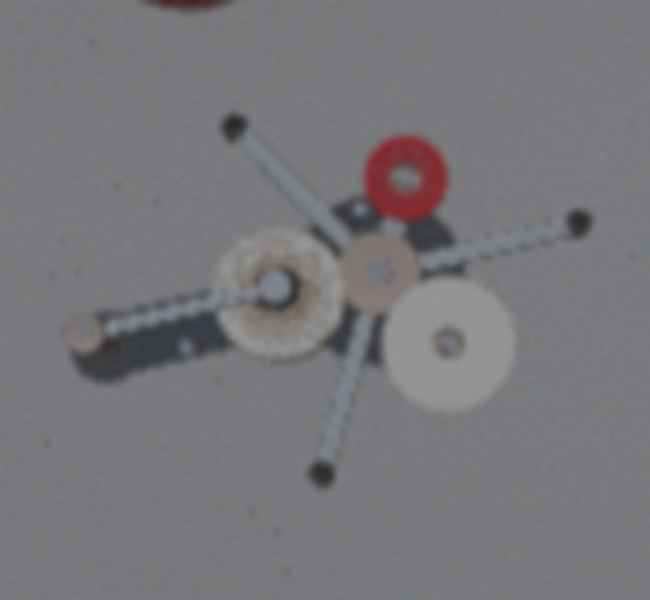

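Run:
```python
from h import *
q=at_z("top",165+276/5,125+286/5,112)[:2]-P;a=np.degrees(np.arctan2(q[1],q[0]));print(a,np.hypot(*q))
if abs(a+73.9)<2.5: print(read_state()["ft_force"]); print(close_job())
```

```text
-74.33161594915039 129.89720036779383
[ 0.91862638 -0.42110067 -0.45230147]
the job is handed in; nothing more can be done
None
```

The tall label roll is in line with the keeper post (to about 1° in the pictures), the keeper arm is home over it (about 0.4° from its stop), and the robot is clear. I handed the job in at about 20 s and saw no verdict.

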